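# Turn a toy-box lid over against the backboard for cleaning

## Task

The top of the white toy-box lid has been cleaned and now its underside has to be steamed: push the white lid up against the blue sloping backboard until it stands leaning on it, then tip it back over towards the robot so that it lies flat on the table in front of the backboard with its green ribbed underside up. Leave the yellow lid and the red cup where they are.

Things in the scene. Friction and masses are not known exactly. Their poses are not given: they have to be found in the camera images.
- white_lid: The lid to flip: rigid slab, 110 mm along x, 120 mm along y, 10 mm thick, 60 to 130 g, top white, underside green with grey ribs. Origin at the slab's centre. z points out of the white face (up at the start). It lies flat with x towards the board within 6 degrees, far edge 10 to 20 mm short of the board's foot. Too wide to grasp: push it low at the middle of its near edge.
- yellow_lid: Bystander: a lid of the same size with a yellow top, lying left or right of the white one, centres about 200 mm apart. Origin at its centre, z up.
- backboard: Fixed blue board, 380 mm wide along y, 10 mm thick. Origin: middle of its front foot line, on the table. x: level, square to the board, away from the robot. The slippery front face leans back at 60 degrees to a top edge 60 mm high at x = 35 mm; nothing is behind x = 50 mm. A pushed lid climbs it, then stays leaning on it when let go, its upper edge 95 mm high: push that from behind.
- cup_center (a point): Bystander: open red cup, 68 mm across, 70 mm high, standing left of the board; the point is at its centre, 35 mm up.
There are look-alikes about, which are no part of the job. There is more than one size of the white_lid; the job needs the larger.

How it is judged:
On the way:
1. the white lid stands leaning against the backboard, tilted 46 to 86 degrees (angle between white_lid's own z axis and vertical between 0.8 and 1.5 rad and contact force between white_lid and backboard above 0.02 N), for 0.1 s.
At the end, for the whole second after the job is handed in: The white lid lies at rest on the table with its green underside up, flat within 10 degrees, its centre in front of the backboard (30 to 200 mm from the foot line, within the board's width, 200 mm either side of its middle); the yellow lid and the cup are within 20 mm of where they started (angle between white_lid's own z axis and vertical above 2.97 rad and height (world z) of white_lid below 0.015 m and x of white_lid in the frame of backboard between -0.2 and -0.03 m and y of white_lid in the frame of backboard between -0.2 and 0.2 m and linear speed of white_lid below 0.02 m/s and distance of each of yellow_lid, cup_center from where it was at the start of the episode below 0.02 m); the robot touches nothing.
It fails at once if the yellow lid is moved by more than 20 mm or tipped (distance of yellow_lid from where it was at the start of the episode above 0.02 m or angle between yellow_lid's own z axis and vertical above 0.3 rad).
It fails at once if the cup is moved by more than 20 mm or knocked over (distance of cup_center from where it was at the start of the episode above 0.02 m or angle between cup_center's own z axis and vertical above 0.3 rad).
It also fails if it takes over 48 s, if anything falls off the work surface, if the arm or the gripper's body presses on something with over 40 N, if the wrist force passes 120 N, or if a joint passes its speed limit or range.

## Robot

A 7-joint arm with a two-finger parallel gripper is mounted at the origin on the work surface. World frame = base frame: x ahead of the robot, y to its left, z up, the work surface at z = 0. Lengths are in m, angles in rad, forces in N, time in s.
With the tool pointing down it reaches from about 0.425 to 0.875 m from the base axis. Payload 4.7 kg.
Tool frame: the origin (TCP) lies on the centre line of the jaws, within the pads' length; the fingertips stand ahead of it and the grasp point (between the pads) lies 11 mm behind it (robot.nose_length is the x of the fingertips in the tool frame, in m); x points along the fingers, y is the direction in which the jaws open and shut, and the axes are right-handed (so a half turn about x gives the same grasp; the last joint's range is limited). The gripper opens to 87 mm and grips with 3 to 60 N. Pads are 19 mm wide; open, the fingers measure 117 mm over their backs; the gripper's body (75 mm by 190 mm) begins 51 mm behind the grasp point.
Start: joints at [-1.185, 0.321, -0.07, 1.45, 0.023, 1.371, -0.057], TCP at [0.236, 0.606, 0.231] pointing down, gripper open.
Joint ranges: [-2.86, 2.86], [-0.3, 2.09], [-1.38, 1.24], [0.06, 2.45], [-1.56, 4.7], [0.09, 2.05], [-2.69, 2.69]. Speed limits (rad/s): [2.57, 2.57, 3.14, 3.14, 3.14, 3.14, 3.14].

## Interface

Orientations are given as a unit quaternion [w, x, y, z].
In Python, from bench import robot gives the robot as it stands.
- The arm moves only by the tool servo_tool, never from a script. Its argument "targets" is a list of rows, each a list of 3 entries, a list of its own where there are three numbers: the shift along the tool's x, y, z in cm, then the turn, a rotation vector about the tool's x, y, z in rad, then the closure, from 0 (fully open) to 1 (shut). A call has 1 to 20 rows; each row is the pose to reach, as a shift and turn from the pose commanded when the call began, along the tool's axes at that moment; what a row does not reach only later rows make up. A row lasts 1/10 s, in which the tool goes at most 50 mm and 8.59 degrees, less where a joint would pass 70% of its speed; a pose out of reach is approached as far as the arm can. A call with a gripper value outside its range is refused whole. The fingers move at their own pace and stop on an object; "squeeze" is the grip in N (left out, the last holds). Time passes only in rows, so rows that repeat a pose let the fingers close. It gives the time, the measured TCP pose, the force and the opening at its end, in the units of the state.
- robot.sense(): the state, without advancing time (a new reading comes with each control period).
- robot.get_image(name): name is "scene" or "side" or "wrist"; returns (picture, depth): 420x560x3 uint8, red, green, blue; 420x560 float32, m along the optical axis (not along the pixel's ray), 0 where there is no reading.
- robot.calibration(name): a dict with "camera_matrix" (3x3 intrinsics, pixels), "D" ([k1, k2, p1, p2, k3] as OpenCV has them; the pictures are not rectified), "pose" (4x4, takes a point from camera to world coordinates). Camera axes: x right, y down, z forward; pixel columns grow to the right and rows downward; lengths in m; the calibration is good to about 2 mm. A picture is of the moment at which its call begins: read the wrist's pose just before it. calibration takes no time and is no camera call; for the wrist camera it gives the pose at the moment of the call.
- robot.finish_job(): hands the job in, once; it reports no verdict.
The state is a dict: "time_s": time; "joints": joint angles; "dq": joint speeds; "effort": joint torques, N m; "eef_pos": TCP position; "orientation": TCP orientation; "ft_force": force on the tool from outside, world axes, zero at the start; "wrist_torque": the same for the moment, N m; "grip_width": opening from 0.0 (shut) to 1.0 (fully open).
Only numpy, scipy, OpenCV 4.12 (cv2) and the standard library are available. Lean on these libraries where they do the work, as an engineer would, in place of code of your own. Each camera call takes 0.05 s, during which the arm holds its last target.

## Working session

There is one attempt and no reset: what is moved stays moved. The work goes in short steps, Python scripts to look and compute and a tool call to move; the robot and the scene stay as the last step left them, time stands still between calls to the robot, and variables do not carry over. Pictures are saved under pics/ and viewed, and the job is handed in when it is done.

Besides the shell and the picture viewer there is one more tool, called after "Call:" by a JSON object that holds its "method" and its "body". servo_tool: Moves the arm, as the interface text tells. Its arguments: {"type":"object","properties":{"targets":{"type":"array","items":{"type":"array"}},"squeeze":{"type":"number"}},"required":["targets"]}

```bash
mkdir -p pics; ls; python3 - <<'E'
from bench import robot
import cv2,json
import numpy as np
np.set_printoptions(precision=4,suppress=True)
print(robot.sense()); print(robot.nose_length)
for n in ["scene","side"]:
    p,d=robot.get_image(n); cv2.imwrite(f"pics/{n}0.png",p[:,:,::-1]); np.savez(f"{n}0.npz",p=p,d=d)
    c=robot.calibration(n); print(n,c)
E
```

```text
pics
{'time_s': 0.0, 'joints': array([-1.1849,  0.3218, -0.0701,  1.4517,  0.0226,  1.3708, -0.0569]), 'dq': array([ 0.    ,  0.0008, -0.0014, -0.0006, -0.001 ,  0.0001,  0.    ]), 'effort': array([  0.0004, -49.1282,  -0.404 , -31.2522,  -0.0642,   0.0438,
         0.0002]), 'eef_pos': array([0.236 , 0.6051, 0.2295]), 'orientation': array([ 0.6948,  0.13  ,  0.695 , -0.1314]), 'ft_force': array([ 0.2971,  0.1334, -0.4709]), 'wrist_torque': array([-0.0433,  0.0375, -0.0082]), 'grip_width': 1.0001336029983803}
0.008
scene {'camera_matrix': array([[415.3894,   0.    , 272.8412],
       [  0.    , 415.3894, 207.7582],
       [  0.    ,   0.    ,   1.    ]]), 'D': array([0.0244, 0.    , 0.    , 0.    , 0.    ]), 'pose': array([[ 0.3118,  0.5354, -0.7849,  1.134 ],
       [ 0.9498, -0.1966,  0.2433, -0.0533],
       [-0.0241, -0.8214, -0.5698,  0.4766],
       [ 0.    ,  0.    ,  0.    ,  1.    ]])}
side {'camera_matrix': array([[539.6755,   0.    , 290.6554],
       [  0.    , 539.6755, 200.1245],
       [  0.    ,   0.    ,   1.    ]]), 'D': array([-0.1788,  0.    ,  0.    ,  0.    ,  0.    ]), 'pose': array([[ 0.9998, -0.0047,  0.0172,  0.4855],
       [-0.0157, -0.6879,  0.7257, -0.5512],
       [ 0.0084, -0.7258, -0.6878,  0.7363],
       [ 0.    ,  0.    ,  0.    ,  1.    ]])}
```

View pics/scene0.png

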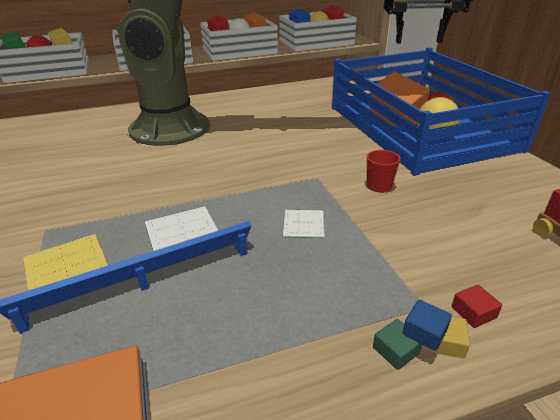

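View pics/side0.png

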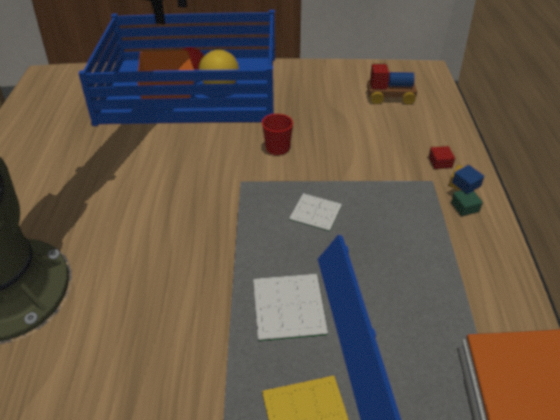

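Two white lids are visible: A at scene (182,228) / side (290,305), and B at scene (304,223) / side (316,211). A fits the description because it is larger, beside the yellow lid and in front of the board's face. B is the smaller look-alike, off the board's end. I'll confirm this in a crop and measure.

```bash
cat > h.py <<'E'
import numpy as np, cv2
from bench import robot
np.set_printoptions(precision=4,suppress=True)
def rays(name,px,c=None):
    c=c or robot.calibration(name)
    u=cv2.undistortPoints(np.array(px,float).reshape(-1,1,2),c["camera_matrix"],c["D"]).reshape(-1,2)
    d=np.c_[u,np.ones(len(u))]@c["pose"][:3,:3].T
    return c["pose"][:3,3],d
def onplane(name,px,z,c=None):
    o,d=rays(name,px,c); return o+d*((z-o[2])/d[:,2])[:,None]
def tri(pa,pb,a="scene",b="side"):
    oa,da=rays(a,pa); ob,db=rays(b,pb); out=[]
    for x,y in zip(da,db):
        s=np.linalg.lstsq(np.c_[x,-y],ob-oa,rcond=None)[0]
        p,q=oa+s[0]*x,ob+s[1]*y; out.append(np.r_[(p+q)/2,np.linalg.norm(p-q)])
    return np.array(out)
def cloud(name,d):
    v,u=np.mgrid[0:d.shape[0],0:d.shape[1]]
    o,r=rays(name,np.c_[u.ravel(),v.ravel()])
    return (o+r*d.ravel()[:,None]).reshape(d.shape+(3,))
E
python3 - <<'E'
from h import *
s=np.load("side0.npz"); p=s["p"]; 
c=p[180:420,220:420]; cv2.imwrite("pics/sc.png",cv2.resize(c[:,:,::-1],None,fx=2.5*1,fy=2.5,interpolation=cv2.INTER_CUBIC))
s=np.load("scene0.npz"); p=s["p"]; 
c=p[180:340,0:340]; cv2.imwrite("pics/cc.png",cv2.resize(c[:,:,::-1],None,fx=2.3,fy=2.3,interpolation=cv2.INTER_CUBIC))
E
```

```text
(no output)
```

View pics/sc.png

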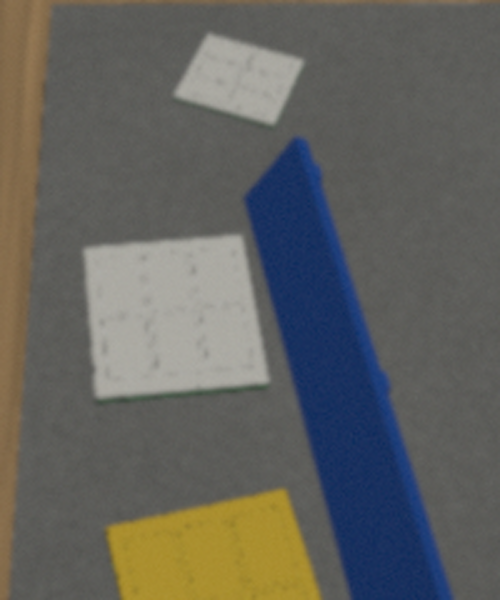

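View pics/cc.png

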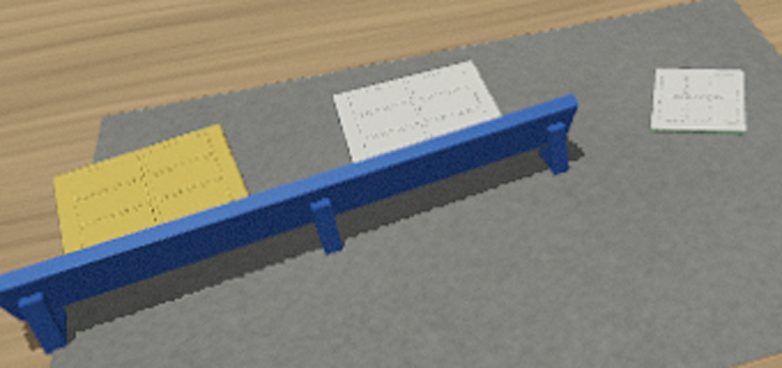

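Confirmed: in the side crop, A has its white face up, green edge below, and corners at about (84,247), (242,235), (268,384) and (97,398). B is clearly smaller, so A is the one to flip. Next I'll triangulate.

```bash
python3 - <<'E'
from h import *
S=lambda l:[(220+x/2.5-.3,180+y/2.5-.3) for x,y in l]
C=lambda l:[(x/2.3-.3,180+y/2.3-.3) for x,y in l]
print("A near corners tri",tri(C([(472,61),(334,95)]),S([(84,247),(96,397)])))
A=onplane("side",S([(84,247),(242,235),(268,384),(96,397)]),.01); print("A",A,A.mean(0))
print("sizes",[np.linalg.norm(A[i]-A[(i+1)%4]) for i in range(4)])
B=onplane("side",S([(210,34),(303,60),(275,125),(174,96)]),.01);print("B sizes",[np.linalg.norm(B[i]-B[(i+1)%4]) for i in range(4)])
print("yel near-left far-left",onplane("side",S([(107,527),(287,490)]),.01))
print("foot",onplane("side",S([(246,198),(349,600)]),0.0))
print("yel scene", onplane("scene",C([(53,178),(220,125)]),.01))
d=np.load("side0.npz")["d"]; P=cloud("side",d); p=np.load("side0.npz")["p"].astype(int)
# board plane fit
m=(p[...,2]>p[...,0]+50)&(np.arange(420)[:,None]>235)&(np.arange(560)[None]>315)&(d>0)
Q=P[m]; print(len(Q),Q.min(0),Q.max(0))
Q=Q[(Q[:,2]>.008)&(Q[:,2]<.048)]
c,r,_,_=np.linalg.lstsq(np.c_[Q[:,1:],np.ones(len(Q))],Q[:,0],rcond=None); res=Q[:,0]-np.c_[Q[:,1:],np.ones(len(Q))]@c
k=abs(res)<.006; c=np.linalg.lstsq(np.c_[Q[k,1:],np.ones(k.sum())],Q[k,0],rcond=None)[0]
print("board x = a y + b z + c",c,k.mean())
mw=(p.min(2)>150)&(np.arange(420)[:,None]>260); W=P[mw&(d>0)]
print("white cloud med z",np.median(W[:,2]),W[:,:2].mean(0))
# cup
mc=(p[...,0]>p[...,1]+60)&(np.arange(420)[:,None]>110)&(np.arange(420)[:,None]<155)&(np.arange(560)[None]<300)&(np.arange(560)[None]>255)&(d>0)
print("cup",P[mc].mean(0),P[mc].min(0),P[mc].max(0))
E
```

```text
A near corners tri [[ 0.4373  0.0211  0.0092  0.0018]
 [ 0.4481 -0.0968  0.0092  0.0001]]
A [[ 0.437   0.0216  0.01  ]
 [ 0.5452  0.0311  0.01  ]
 [ 0.5558 -0.0889  0.01  ]
 [ 0.4482 -0.0973  0.01  ]] [ 0.4965 -0.0334  0.01  ]
sizes [np.float64(0.10855896385740775), np.float64(0.12051755374401225), np.float64(0.10793282653762143), np.float64(0.11938210560414642)]
B sizes [np.float64(0.0776995580773177), np.float64(0.07432396946987206), np.float64(0.08059642136490855), np.float64(0.07494911946376755)]
yel near-left far-left [[ 0.4565 -0.186   0.01  ]
 [ 0.5627 -0.1633  0.01  ]]
foot [[ 0.5505  0.0729  0.    ]
 [ 0.5946 -0.2296  0.    ]]
yel scene [[ 0.4845 -0.3013  0.01  ]
 [ 0.4595 -0.1855  0.01  ]]
6168 [ 0.551  -0.2568  0.0009] [0.6493 0.0756 0.064 ]
board x = a y + b z + c [-0.1565  0.583   0.5575] 0.9964817320703654
white cloud med z 0.011084004545069581 [ 0.4968 -0.0363]
cup [0.476  0.4036 0.0574] [0.4449 0.3554 0.0137] [0.5088 0.4253 0.0737]
```

```bash
cat >> h.py <<'E'
from scipy.spatial.transform import Rotation as R
YAW=0.1552
def Rcur(s): q=s["orientation"]; return R.from_quat([q[1],q[2],q[3],q[0]])
def Rtgt(tilt=0,yaw=YAW,flip=False):
    # tool x down (tilt>0: fingertips point further from the robot), tool y along +-board y
    by=np.array([-np.sin(yaw),np.cos(yaw),0]); bx=np.array([np.cos(yaw),np.sin(yaw),0])
    x=-np.cos(tilt)*np.array([0,0,1.])+np.sin(tilt)*bx
    y=-by if flip else by
    return R.from_matrix(np.c_[x,y,np.cross(x,y)])
def go(p,Rt=None):
    s=robot.sense(); Rc=Rcur(s)
    sh=Rc.inv().apply(np.array(p)-s["eef_pos"])*100
    print("to",np.array(p),"shift cm",sh.round(2),"rot",(Rc.inv()*Rt).as_rotvec().round(3) if Rt is not None else 0)
F=np.array([0.5575,0.0])  # foot line point at y=0
def bw(bx,by,z): # board frame (origin at foot, y=0 world) to world
    n=np.array([np.cos(YAW),np.sin(YAW)]); t=np.array([-n[1],n[0]]); o=F
    return np.r_[o+bx*n+by*t,z]
def wb(p):
    n=np.array([np.cos(YAW),np.sin(YAW)]); t=np.array([-n[1],n[0]]); d=np.array(p)[:2]-F
    return np.r_[d@n,d@t,p[2]]
E
python3 - <<'E'
from h import *
print(Rcur(robot.sense()).as_matrix())
for f in (0,1):go((.5,.28,.23),Rtgt(0,flip=f))
go((.45,-.037,.15))
for p in [[.437,.0216,.01],[.4482,-.0973,.01],[.4426,-.038,0],[0.4565,-0.186,.01],[.5452,.0311,.01],[.5558,-.0889,.01]]: print(wb(p))
E
```

```text
[[-0.0005  0.3633  0.9317]
 [-0.0016  0.9317 -0.3633]
 [-1.     -0.0017  0.0001]]
to [0.5  0.28 0.23] shift cm [ -0.   -20.7   36.41] rot [-0.527 -0.     0.002]
to [0.5  0.28 0.23] shift cm [ -0.   -20.7   36.41] rot [2.615 0.002 0.   ]
to [ 0.45  -0.037  0.15 ] shift cm [  8.05 -52.04  43.26] rot 0
[-0.1157  0.04    0.01  ]
[-0.123  -0.0792  0.01  ]
[-0.1194 -0.0198  0.    ]
[-0.1285 -0.1682  0.01  ]
[-0.0073  0.0326  0.01  ]
[-0.0154 -0.0876  0.01  ]
```

Call:
{"method": "servo_tool", "body": {"targets": [[[0,-10,18],[-0.15,0,0],0.5],[[0,-14,24],[-0.3,0,0],0.5],[[0,-20.7,36.4],[-0.45,0,0],0.5],[[0,-20.7,36.4],[-0.527,0,0],0.5],[[0,-20.7,36.4],[-0.527,0,0],0.5],[[0,-20.7,36.4],[-0.527,0,0],0.5],[[0,-20.7,36.4],[-0.527,0,0],0.5],[[0,-20.7,36.4],[-0.527,0,0],0.5],[[0,-20.7,36.4],[-0.527,0,0],0.5],[[0,-20.7,36.4],[-0.527,0,0],0.5],[[8,-52,43.3],[-0.527,0,0],0.5],[[8,-52,43.3],[-0.527,0,0],0.5],[[8,-52,43.3],[-0.527,0,0],0.5],[[8,-52,43.3],[-0.527,0,0],0.5],[[8,-52,43.3],[-0.527,0,0],0.5],[[8,-52,43.3],[-0.527,0,0],0.5],[[8,-52,43.3],[-0.527,0,0],0.5],[[8,-52,43.3],[-0.527,0,0],0.5],[[8,-52,43.3],[-0.527,0,0],0.5],[[8,-52,43.3],[-0.527,0,0],0.5]]}}

```text
time_s: 2.1
eef_pos: [0.4511, -0.0342, 0.1508]
orientation: [0.705, -0.056, 0.705, 0.056]
ft_force: [0.3, 0.9, -0.1]
grip_width: 0.498
```

```bash
python3 - <<'E'
from h import *
print(robot.sense()["joints"])
p=bw(-.160,-.021,.08);go(p,Rtgt(0))
E
```

```text
[-0.3834 -0.0584  0.391   2.0355  0.0236  1.1597  1.7265]
to [ 0.4027 -0.0455  0.08  ] shift cm [ 7.07 -0.36 -4.96] rot [ 0.003  0.001 -0.   ]
```

Call:
{"method": "servo_tool", "body": {"targets": [[[0,-0.4,-5],[0,0,0],0.5],[[0,-0.4,-5],[0,0,0],0.5],[[7,-0.4,-5],[0,0,0],0.5],[[7,-0.4,-5],[0,0,0],0.5],[[7,-0.4,-5],[0,0,0],0.5]]}}

```text
time_s: 2.6
eef_pos: [0.3998, -0.0465, 0.0784]
orientation: [0.703, -0.056, 0.707, 0.056]
ft_force: [-0.2, -0.6, -0.0]
grip_width: 0.506
```

```bash
python3 - <<'E'
from h import *
s=robot.sense();print(s["joints"],wb(s["eef_pos"]))
p=bw(-.160,-.021,.013);go(p,Rtgt(0))
E
```

```text
[-0.3729 -0.0825  0.411   2.2154  0.0397  1.0074  1.7441] [-0.163  -0.0216  0.0784]
to [ 0.4027 -0.0455  0.013 ] shift cm [6.54 0.05 0.33] rot [ 0.003 -0.005 -0.   ]
```

Call:
{"method": "servo_tool", "body": {"targets": [[[3,0,0.3],[0,0,0],0.5],[[5,0,0.3],[0,0,0],0.5],[[6.5,0,0.3],[0,0,0],0.5],[[6.5,0,0.3],[0,0,0],0.5],[[6.5,0,0.3],[0,0,0],0.5]]}}

```text
time_s: 3.1
eef_pos: [0.4062, -0.0468, 0.0167]
orientation: [0.706, -0.055, 0.704, 0.055]
ft_force: [0.4, -0.3, 0.7]
grip_width: 0.498
```

```bash
python3 - <<'E'
from h import *
s=robot.sense();print(s["joints"],wb(s["eef_pos"]),s["ft_force"])
go(bw(-.160,-.021,.012),Rtgt(0))
p,d=robot.get_image("side"); cv2.imwrite("pics/s1.png",cv2.resize(p[180:420,180:440,::-1],None,fx=2.5,fy=2.5))
E
```

```text
[-0.369   0.0391  0.4277  2.2588 -0.0219  0.8457  1.8002] [-0.1567 -0.0228  0.0167] [ 0.3761 -0.2575  0.6876]
to [ 0.4027 -0.0455  0.012 ] shift cm [ 0.47  0.18 -0.33] rot [0.001 0.002 0.   ]
```

View pics/s1.png

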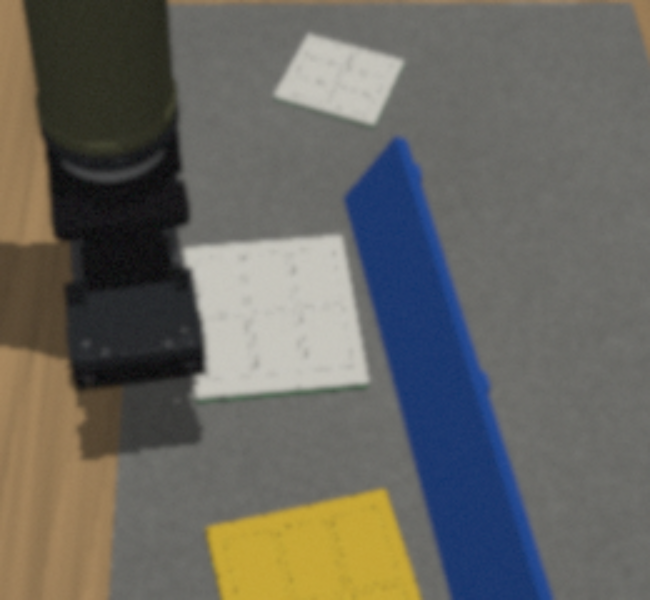

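Call:
{"method": "servo_tool", "body": {"targets": [[[0.5,0.15,0],[0,0,0],0.5],[[0.5,0.15,1],[0,0,0],0.5],[[0.5,0.15,2],[0,0,0],0.5],[[0.5,0.15,3],[0,0,0],0.5],[[0.5,0.15,4],[0,0,0],0.5],[[0.5,0.15,4],[0,0,0],0.5]]}}

```text
time_s: 3.75
eef_pos: [0.4459, -0.0395, 0.0107]
orientation: [0.705, -0.055, 0.705, 0.055]
ft_force: [0.4, 0.2, 0.3]
grip_width: 0.499
```

```bash
python3 - <<'E'
from h import *
s=robot.sense();print(s["joints"],wb(s["eef_pos"]),s["ft_force"])
go(bw(-.090,-.021,.012),Rtgt(0))
p,d=robot.get_image("side"); cv2.imwrite("pics/s2.png",cv2.resize(p[180:420,180:440,::-1],None,fx=2.5,fy=2.5))
E
```

```text
[-0.3704  0.1376  0.4209  2.1763 -0.0747  0.8398  1.8233] [-0.1163 -0.0218  0.0107] [0.3843 0.2315 0.2718]
to [ 0.4718 -0.0347  0.012 ] shift cm [-0.13  0.08  2.63] rot [0.001 0.001 0.001]
```

View pics/s2.png

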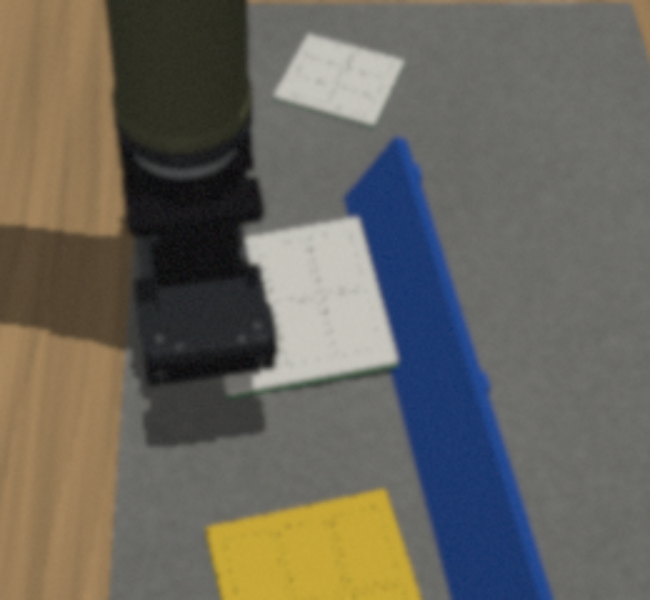

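The lid's far edge now lies along the board's foot (crop (360,217) to (398,363)), square to it, and the yellow lid hasn't moved. I'll keep pushing.

Call:
{"method": "servo_tool", "body": {"targets": [[[0,0,0.8],[0,0,0],0.5],[[0,0,1.6],[0,0,0],0.5],[[0,0,2.4],[0,0,0],0.5],[[0,0,3.2],[0,0,0],0.5],[[0,0,4],[0,0,0],0.5],[[0,0,4],[0,0,0],0.5]]}}

```text
time_s: 4.4
eef_pos: [0.4854, -0.0333, 0.0108]
orientation: [0.706, -0.055, 0.704, 0.055]
ft_force: [0.5, 0.2, 0.4]
grip_width: 0.5
```

```bash
python3 - <<'E'
from h import *
s=robot.sense();print(s["joints"],wb(s["eef_pos"]),s["ft_force"])
go(bw(-.030,-.021,.011),Rtgt(0))
p,d=robot.get_image("side"); cv2.imwrite("pics/s3.png",cv2.resize(p[180:420,180:440,::-1],None,fx=2.5,fy=2.5))
E
```

```text
[-0.3653  0.2171  0.412   2.0879 -0.1142  0.8558  1.8394] [-0.0764 -0.0218  0.0108] [0.512  0.2441 0.3592]
to [ 0.5311 -0.0254  0.011 ] shift cm [-0.01  0.08  4.64] rot [0.    0.002 0.001]
```

View pics/s3.png

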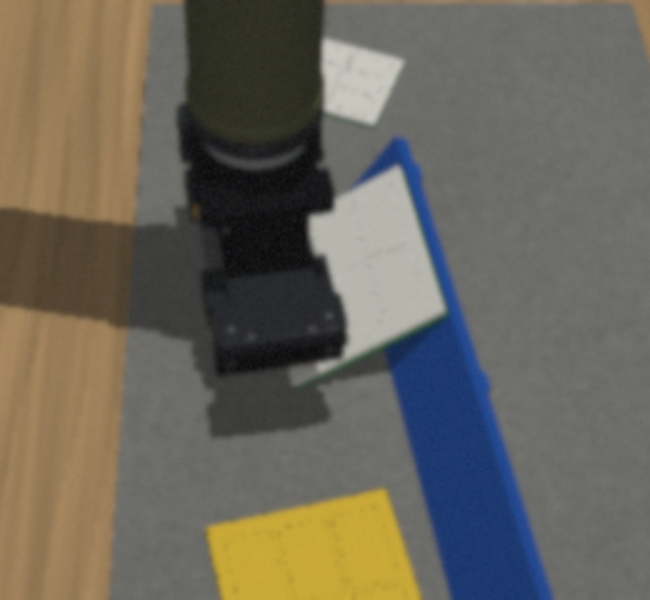

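The lid is climbing squarely, with its far edge near the board's top. Continuing.

Call:
{"method": "servo_tool", "body": {"targets": [[[0,0,0.8],[0,0,0],0.5],[[0,0,1.6],[0,0,0],0.5],[[0,0,2.4],[0,0,0],0.5],[[0,0,3.2],[0,0,0],0.5],[[0,0,4],[0,0,0],0.5],[[0,0,4.6],[0,0,0],0.5],[[0,0,4.6],[0,0,0],0.5]]}}

```text
time_s: 5.15
eef_pos: [0.5303, -0.0262, 0.0107]
orientation: [0.705, -0.055, 0.705, 0.055]
ft_force: [-0.2, -0.9, 0.1]
grip_width: 0.503
```

```bash
python3 - <<'E'
from h import *
s=robot.sense();print(s["joints"],wb(s["eef_pos"]),s["ft_force"])
go(bw(-.018,-.021,.011),Rtgt(0))
p,d=robot.get_image("side"); cv2.imwrite("pics/s4.png",cv2.resize(p[180:420,180:440,::-1],None,fx=2.5,fy=2.5))
E
```

```text
[-0.3555  0.3044  0.4005  1.9825 -0.1517  0.8822  1.8515] [-0.031  -0.0217  0.0107] [-0.1541 -0.9121  0.1368]
to [ 0.543  -0.0235  0.011 ] shift cm [-0.03  0.07  1.3 ] rot [0.    0.001 0.   ]
```

View pics/s4.png

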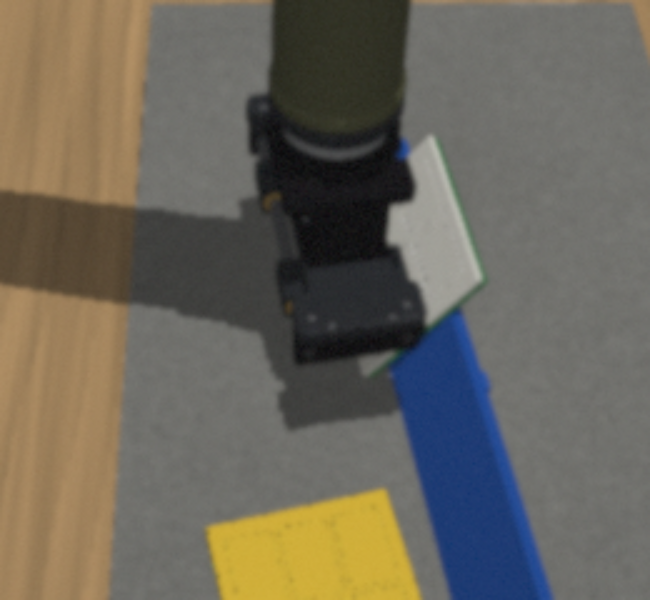

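Nearly flush. The last bit goes in small steps.

Call:
{"method": "servo_tool", "body": {"targets": [[[0,0,0.4],[0,0,0],0.5],[[0,0,0.8],[0,0,0],0.5],[[0,0,1.1],[0,0,0],0.5],[[0,0,1.2],[0,0,0],0.5],[[0,0,1.2],[0,0,0],0.5]]}}

```text
time_s: 5.7
eef_pos: [0.5411, -0.0245, 0.0105]
orientation: [0.705, -0.055, 0.705, 0.055]
ft_force: [1.1, -0.5, 0.7]
grip_width: 0.5
```

```bash
python3 - <<'E'
from h import *
s=robot.sense();print(wb(s["eef_pos"]),s["ft_force"])
go(bw(-.10,-.021,.011),Rtgt(0))
p,d=robot.get_image("side"); cv2.imwrite("pics/s5.png",cv2.resize(p[180:420,180:440,::-1],None,fx=2.5,fy=2.5))
E
```

```text
[-0.02   -0.0217  0.0105] [ 1.1347 -0.5355  0.6882]
to [ 0.4619 -0.0362  0.011 ] shift cm [-0.05  0.07 -8.  ] rot [0. 0. 0.]
```

View pics/s5.png

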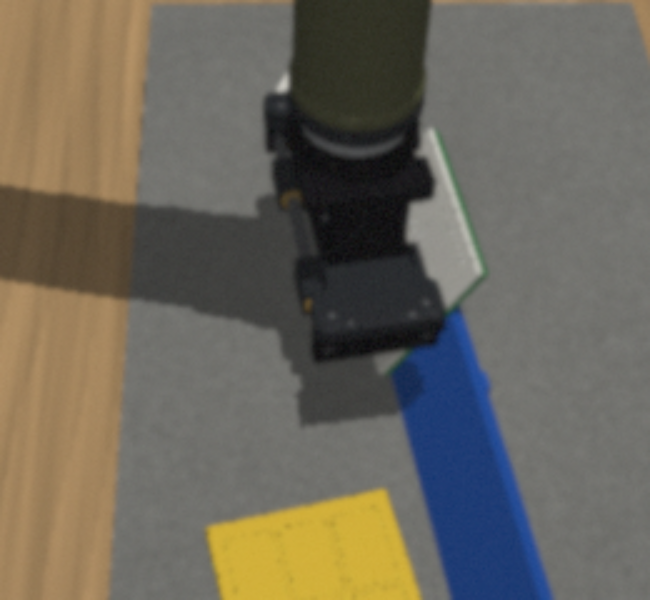

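Call:
{"method": "servo_tool", "body": {"targets": [[[0,0,0.2],[0,0,0],0.5],[[0,0,0.3],[0,0,0],0.5],[[0,0,0.3],[0,0,0],0.5]]}}

```text
time_s: 6.05
eef_pos: [0.5419, -0.0245, 0.0102]
orientation: [0.703, -0.055, 0.707, 0.055]
ft_force: [-5.8, -0.2, 4.0]
grip_width: 0.5
```

```bash
python3 - <<'E'
from h import *
s=robot.sense();print(wb(s["eef_pos"]),s["ft_force"])
E
```

```text
[-0.0192 -0.0217  0.0102] [-5.8003 -0.1673  4.0011]
```

The force is 5.8 N, so the lid is flush at the foot. Backing away slowly.

Call:
{"method": "servo_tool", "body": {"targets": [[[0,0,-0.5],[0,0,0],0.5],[[0,0,-1.5],[0,0,0],0.5],[[0,0,-3],[0,0,0],0.5],[[0,0,-6],[0,0,0],0.5],[[-5,0,-8],[0,0,0],0.5],[[-10,0,-10],[0,0,0],1],[[-15,0,-10],[0,0,0],1],[[-18,0,-10],[0,0,0],1],[[-18,0,-10],[0,0,0],1]]}}

```text
time_s: 6.95
eef_pos: [0.4485, -0.0396, 0.1963]
orientation: [0.709, -0.054, 0.701, 0.055]
ft_force: [1.2, 0.1, 0.0]
grip_width: 0.223
```

```bash
python3 - <<'E'
from h import *
s=robot.sense();print(wb(s["eef_pos"]),s["ft_force"])
for n in ("side","scene","wrist"):
    p,d=robot.get_image(n); np.savez(n+"6.npz",p=p,d=d)
    if n=="side": p=cv2.resize(p[180:420,180:440],None,fx=2.5,fy=2.5)
    if n=="scene": p=cv2.resize(p[150:340,0:340],None,fx=2.3,fy=2.3)
    cv2.imwrite(f"pics/{n}6.png",p[:,:,::-1])
E
```

```text
[-0.1138 -0.0223  0.1963] [1.1941 0.1331 0.009 ]
```

View pics/side6.png

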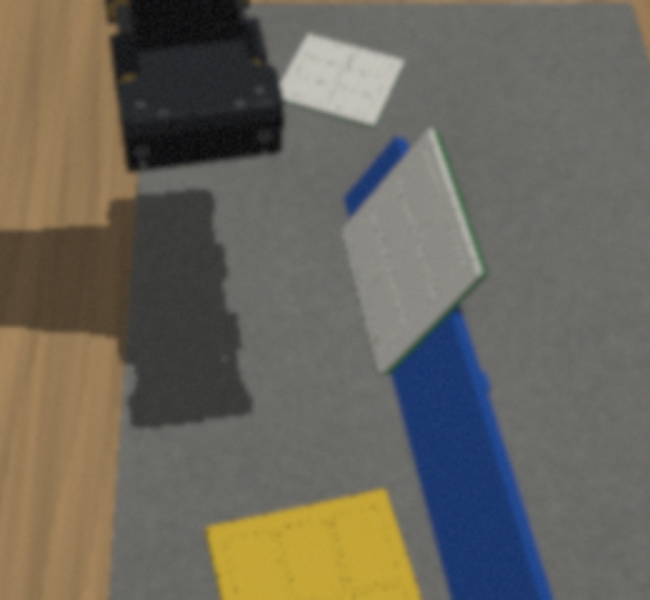

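View pics/scene6.png

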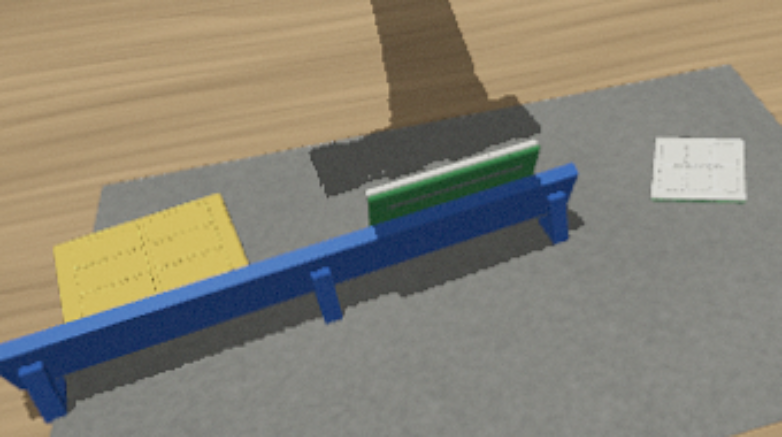

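The white lid leans on the board. Its upper edge runs from (433,130) to (483,272) in the side crop, and from (537,142) to (368,191) in the scene crop. The yellow lid is unmoved. I'll triangulate that edge and tilt.

```bash
python3 - <<'E'
from h import *
S=lambda l:[(180+x/2.5-.3,180+y/2.5-.3) for x,y in l]
C=lambda l:[(x/2.3-.3,150+y/2.3-.3) for x,y in l]
t=tri(C([(537,143),(367,192)]),S([(434,129),(484,272)])); print(t)
for r in t: print(wb(r[:3]))
s=np.load("side6.npz");P=cloud("side",s["d"]);p=s["p"].astype(int)
v,u=np.mgrid[0:420,0:560]
m=(p.min(2)>110)&(v>235)&(v<325)&(u>315)&(u<375)&(s["d"]>0)
Q=np.array([wb(x) for x in P[m]]); c=np.linalg.lstsq(np.c_[Q[:,1:],np.ones(len(Q))],Q[:,0],rcond=None)[0]
print("n",m.sum(),"x=a y+b z+c",c,"tilt deg",90-np.degrees(np.arctan(c[1])), Q.min(0),Q.max(0))
go(bw(.02,-.03,.20),Rtgt(0)); go(bw(.10,-.03,.20),Rtgt(0)); go(bw(.10,-.03,.09),Rtgt(0))
E
```

```text
[[ 0.6023  0.0461  0.0989  0.0013]
 [ 0.6204 -0.0705  0.1003  0.    ]]
[0.0514 0.0386 0.0989]
[ 0.0512 -0.0793  0.1003]
n 3015 x=a y+b z+c [ 0.0031  0.5751 -0.0108] tilt deg 60.09636785505876 [-0.0071 -0.0804  0.0007] [0.0658 0.1151 0.1033]
to [ 0.5819 -0.0265  0.2   ] shift cm [-1.01 -0.84 13.77] rot [ 0.    -0.    -0.001]
to [ 0.6609 -0.0142  0.2   ] shift cm [-1.01 -0.84 21.77] rot [ 0.    -0.    -0.001]
to [ 0.6609 -0.0142  0.09  ] shift cm [ 9.99 -0.85 21.77] rot [ 0.    -0.    -0.001]
```

Tilt is 60°, the upper edge is about 97 mm high and its centre is at y_board -0.020. Now over the top, and down behind it.

Call:
{"method": "servo_tool", "body": {"targets": [[[0,0.2,5],[0,0,0],0.5],[[0,0.2,10],[0,0,0],0.5],[[0,0.2,15],[0,0,0],0.5],[[0,0.2,20],[0,0,0],0.5],[[0,0.2,22],[0,0,0],0.5],[[0,0.2,22],[0,0,0],0.5],[[4,0.2,22],[0,0,0],0.5],[[8,0.2,22],[0,0,0],0.5],[[10.8,0.2,22],[0,0,0],0.5],[[10.8,0.2,22],[0,0,0],0.5],[[10.8,0.2,22],[0,0,0],0.5]]}}

```text
time_s: 8.2
eef_pos: [0.661, -0.0041, 0.0823]
orientation: [0.704, -0.055, 0.706, 0.055]
ft_force: [0.2, 0.4, 0.8]
grip_width: 0.5
```

```bash
python3 - <<'E'
from h import *
s=robot.sense();print(wb(s["eef_pos"]),s["ft_force"],s["grip_width"])
go(bw(-.0,-.021,.088),Rtgt(0))
p,d=robot.get_image("scene"); cv2.imwrite("pics/c7.png",cv2.resize(p[100:340,0:340,::-1],None,fx=2.3,fy=2.3))
E
```

```text
[ 0.1016 -0.0201  0.0823] [0.1873 0.4268 0.7823] 0.500133936397071
to [ 0.5607 -0.0207  0.088 ] shift cm [ -0.55  -0.1  -10.16] rot [-0.001 -0.002  0.   ]
```

View pics/c7.png

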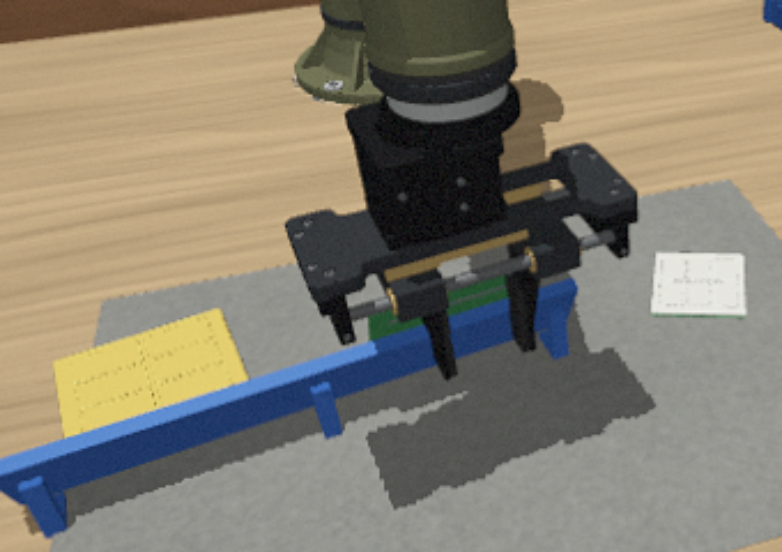

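Both fingertips are behind the lid, at (450,375) and (530,348), and above the board's top edge. Pulling back now, raised 5 mm.

Call:
{"method": "servo_tool", "body": {"targets": [[[-0.5,0,-2],[0,0,0],0.5],[[-0.5,0,-3.5],[0,0,0],0.5],[[-0.5,0,-4.5],[0,0,0],0.5],[[-0.5,0,-5.5],[0,0,0],0.5],[[-0.5,0,-6.5],[0,0,0],0.5],[[-0.5,0,-7.5],[0,0,0],0.5],[[-0.5,0,-7.5],[0,0,0],0.5]]}}

```text
time_s: 8.95
eef_pos: [0.5869, -0.0155, 0.0876]
orientation: [0.705, -0.055, 0.705, 0.055]
ft_force: [-0.7, -1.1, -0.3]
grip_width: 0.5
```

```bash
python3 - <<'E'
from h import *
s=robot.sense();print(wb(s["eef_pos"]),s["ft_force"],s["grip_width"])
p,d=robot.get_image("side"); cv2.imwrite("pics/s8.png",cv2.resize(p[180:420,180:440,::-1],None,fx=2.5,fy=2.5))
p,d=robot.get_image("scene"); cv2.imwrite("pics/c8.png",cv2.resize(p[100:340,0:340,::-1],None,fx=2.3,fy=2.3))
E
```

```text
[ 0.0266 -0.0199  0.0876] [-0.6909 -1.1157 -0.2903] 0.5000961642890986
```

View pics/s8.png

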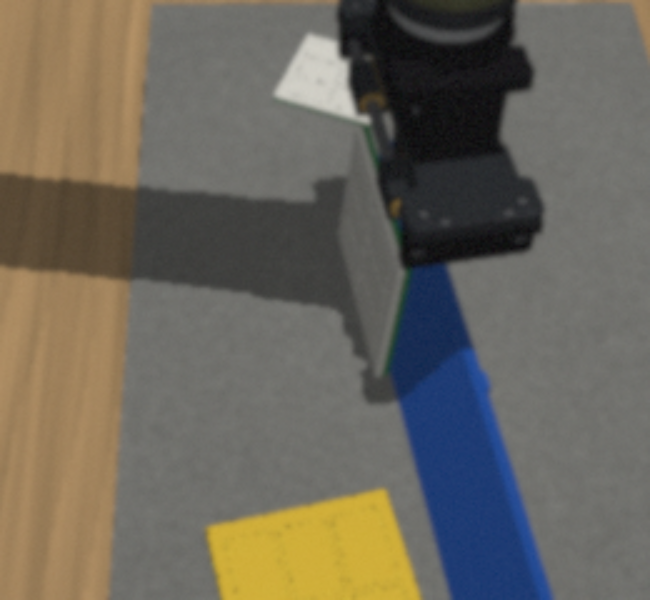

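View pics/c8.png

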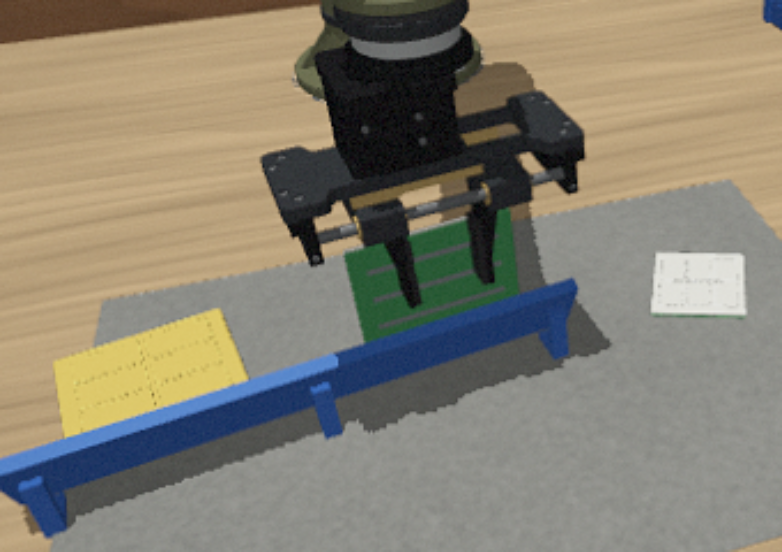

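The lid is nearly upright, its base at the foot, with the green ribs facing the backboard. Continuing past vertical.

Call:
{"method": "servo_tool", "body": {"targets": [[[0,0,-0.7],[0,0,0],0.5],[[0,0,-1.4],[0,0,0],0.5],[[0,0,-2.1],[0,0,0],0.5],[[0,0,-2.8],[0,0,0],0.5],[[0,0,-3.5],[0,0,0],0.5],[[0,0,-4.2],[0,0,0],0.5],[[0,0,-5],[0,0,0],0.5],[[0,0,-6],[0,0,0],0.5],[[0,0,-7],[0,0,0],0.5],[[0,0,-7],[0,0,0],0.5]]}}

```text
time_s: 10.05
eef_pos: [0.5174, -0.0263, 0.0875]
orientation: [0.705, -0.054, 0.705, 0.055]
ft_force: [-0.6, 0.4, 0.8]
grip_width: 0.5
```

```bash
python3 - <<'E'
from h import *
s=robot.sense();print(wb(s["eef_pos"]),s["ft_force"],s["grip_width"])
p,d=robot.get_image("side"); cv2.imwrite("pics/s9.png",cv2.resize(p[180:420,180:440,::-1],None,fx=2.5,fy=2.5))
p,d=robot.get_image("scene"); cv2.imwrite("pics/c9.png",cv2.resize(p[100:340,0:340,::-1],None,fx=2.3,fy=2.3))
E
```

```text
[-0.0437 -0.0198  0.0875] [-0.5809  0.3709  0.8306] 0.5002637603742522
```

View pics/s9.png

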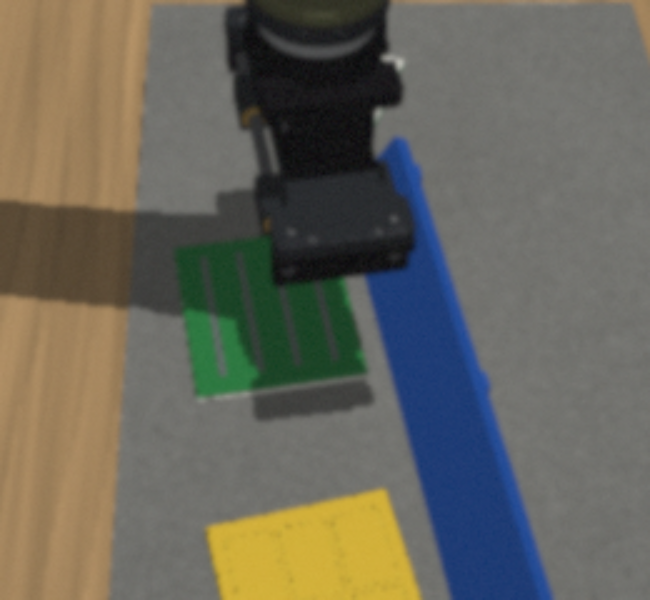

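View pics/c9.png

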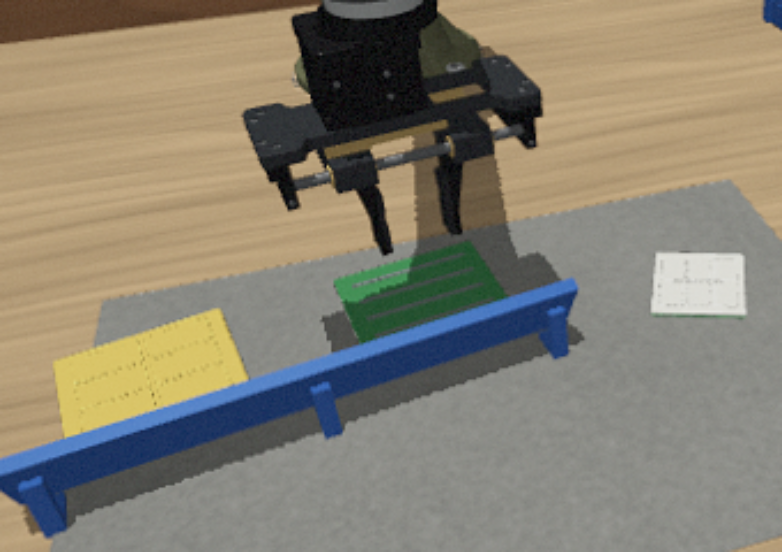

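The lid has flipped and lies green side up. In the side crop its corners are at about (177,248), (197,398) and (365,374). I'll lift clear and check flatness and the bystanders.

Call:
{"method": "servo_tool", "body": {"targets": [[[-4,0,0],[0,0,0],0.5],[[-8,0,0],[0,0,0],0.5],[[-12,0,0],[0,0,0],0.5],[[-12,0,5],[0,0,0],0.5],[[-12,0,10],[0,0,0],0.5],[[-12,0,15],[0,0,0],0.5],[[-12,0,19],[0,0,0],0.5],[[-12,0,19],[0,0,0],0.5]]}}

```text
time_s: 10.95
eef_pos: [0.7102, 0.0059, 0.2035]
orientation: [0.704, -0.057, 0.706, 0.056]
ft_force: [0.3, -0.9, -0.9]
grip_width: 0.503
```

```bash
python3 - <<'E'
from h import *
s=robot.sense();print(wb(s["eef_pos"]),s["ft_force"],s["time_s"])
p,d=robot.get_image("side"); cv2.imwrite("pics/s10.png",p[:,:,::-1])
P=cloud("side",d); q=p.astype(int); v,u=np.mgrid[0:420,0:560]
m=(q[...,1]>q[...,0]+25)&(q[...,1]>q[...,2]+15)&(u>230)&(u<340)&(v>260)&(d>0)
m=cv2.erode(m.astype(np.uint8),np.ones((3,3)))>0
Q=P[m];c=np.linalg.lstsq(np.c_[Q[:,:2],np.ones(len(Q))],Q[:,2],rcond=None)[0]
print("green n",m.sum(),"tilt deg",np.degrees(np.arctan(np.hypot(*c[:2]))),"z med",np.median(Q[:,2]),"centre board",wb((Q.min(0)+Q.max(0))/2), wb(Q.mean(0)))
p0=np.load("side0.npz")["p"].astype(int)
for nm,f in (("yellow",lambda a:(a[...,0]>150)&(a[...,2]<90)&(v>370)&(u<360)),("cup",lambda a:(a[...,0]>a[...,1]+60)&(v>110)&(v<155)&(u>255)&(u<300))):
    print(nm,[ (f(a).sum(),u[f(a)].mean(),v[f(a)].mean()) for a in (p0,q)])
E
```

```text
[ 0.1518 -0.0178  0.2035] [ 0.31   -0.861  -0.8877] 10.95
green n 2796 tilt deg 0.16288085939705005 z med 0.011078936140454576 centre board [-0.0682 -0.021   0.0108] [-0.069  -0.0236  0.0111]
yellow [(np.int64(2775), np.float64(305.86486486486484), np.float64(401.2392792792793)), (np.int64(6353), np.float64(208.32205257358729), np.float64(397.4054777270581))]
cup [(np.int64(493), np.float64(276.64908722109533), np.float64(124.1683569979716)), (np.int64(896), np.float64(277.0345982142857), np.float64(131.26339285714286))]
```

View pics/s10.png

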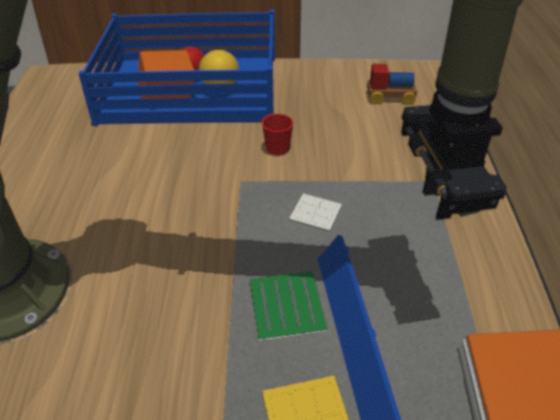

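The lid is flat (0.2°) with its green side up, and its centre is 69 mm in front of the foot line. The yellow lid at (264,390) and the cup at (277,133) look the same as at the start. My colour-mask comparison for those two was spoiled by a brightness change and by wood pixels, so I'm going by their edges in the pictures.

```bash
python3 - <<'E'
from h import *
print(robot.finish_job())
E
```

```text
the job is handed in; nothing more can be done
None
```

The white lid now lies flat on the table in front of the backboard with its green ribbed underside up, and the job is handed in. It took about 11 s of the 48 s.

I pushed the larger white lid up the board with half-open fingers until it stood leaning on it. Then I went over the top and pulled its upper edge back towards the robot until it fell over.

**Leaning:** it stood at 60° with its upper edge about 97–100 mm high, against the 95 mm given. The contact force was not measured after letting go; it was 5.8 N on the tool at the end of the push.

**At the end:** it was flat within 0.2°, top surface 11 mm up, centre 69 mm in front of the foot line and about 20 mm from its own starting line across the board. The gripper was well clear of everything.

**Bystanders:** the yellow lid and the cup look unmoved in the pictures. The numeric check I tried on them failed because the colour mask changed with image brightness and picked up wood pixels. That leaves only the visual comparison of their positions.

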